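# Book in and peel off a sticky sample tray

### The arm

A 6-joint arm with a two-finger parallel gripper is mounted at the origin on the work surface. World frame = base frame: x ahead of the robot, y to its left, z up, the work surface at z = 0. Lengths are in mm, angles in rad, forces in N, time in s.
With the tool pointing down it reaches from about 325 to 1000 mm from the base axis. Payload 5.1 kg.
Tool frame: the origin (TCP) lies on the centre line of the jaws, within the pads' length; the fingertips stand env.tip_extent ahead of it and the grasp point (between the pads) is the TCP (env.tip_extent is the distance from the TCP to the fingertips, in mm); x points along the fingers, y is the direction in which the jaws open and shut, and the axes are right-handed (so a half turn about x gives the same grasp; the last joint's range is limited). The gripper opens to 85 mm and grips with 20 to 120 N. Pads are 22 mm wide; open, the fingers measure 114 mm over their backs; the gripper's body (76 mm by 85 mm) begins 54 mm behind the grasp point. The pads swing forward as they close: fully open they stand 13 mm farther back than shut.
Start: joints at [1.068, 0.124, 1.65, -0, 1.367, -0.083], TCP at [264.944, 593.54, 227.322] pointing down, gripper open.
Joint ranges: [-2.61, 2.61], [-1.02, 2.33], [0.03, 2.71], [-1.35, 4.49], [0.32, 2.68], [-2.91, 2.91]. Speed limits (rad/s): [2.57, 2.57, 3.14, 3.14, 3.14, 3.14].

### API

Orientations are given as a unit quaternion [w, x, y, z].
In Python, from workcell import env gives the robot as it stands. The module is installed in compiled form; this text tells all that it offers.
- The arm moves only by the tool arm_command, never from a script. Its argument "steps" is a list of rows, each a list of 3 entries, a list of its own where there are three numbers: the turn, a rotation vector about the tool's x, y, z in degrees, then the shift along the tool's x, y, z in mm, then the closure, from 0 (fully open) to 1 (shut). A call has 1 to 8 rows; each row shifts and turns the pose as measured when the row begins, along the tool's axes as they then stand; what a row does not reach is not made up. A row lasts 1/12 s, in which the tool goes at most 41.7 mm and 7.16 degrees, less where a joint would pass 70% of its speed; a pose out of reach is approached as far as the arm can. A call with a gripper value outside its range is refused whole. The fingers move at their own pace and stop on an object; "force" is the grip in N (left out, the last holds). Time passes only in rows, so rows that do not move let the fingers close. It gives the time, the measured TCP pose, the force and the opening at its end, in the units of the state.
- env.get_state(): the state, without advancing time (a new reading comes with each control period).
- env.read_camera(name): name is "scene" or "top"; returns the picture (400x640x3 uint8, red, green, blue); there is no depth.
- env.camera_model(name): a dict with "vertical_fov" (degrees; the focal length in pixels is half the picture's height over the tangent of half this angle, whatever the lens; pixels are square), "cx", "cy" (the principal point, pixels), "extrinsics" (4x4, takes a point from world to camera coordinates). Camera axes: x right, y down, z forward; pixel columns grow to the right and rows downward; lengths in mm; the calibration is good to about 2 mm. A picture is of the moment at which its call begins. camera_model takes no time and is no camera call.
- env.job_done(): hands the job in, once; it reports no verdict.
The state is a dict: "time": time; "joint_pos": joint angles; "dq": joint speeds; "tau": joint torques, N m; "ee_pos": TCP position; "orientation": TCP orientation; "ft_force": force on the tool from outside, world axes, zero at the start; "moment": the same for the moment, N m; "width": finger opening in mm.
Only numpy, scipy, OpenCV 4.12 (cv2) and the standard library are available. Lean on these libraries where they do the work, as an engineer would, in place of code of your own. Each camera call takes 0.05 s, during which the arm holds its last target. There are 200 camera calls.

### The job

Pick up the yellow scanner wand, aim its window at the barcode label beside the tray stack from about 8 cm and hold it steady there for a second, then lay it back flat on its rubber rest and let go. Then peel the top tray off the sticky stack by lifting its green-tabbed corner first while the opposite corner stays down in the nest, without drawing up the trays beneath it. Finish still holding the tray by its tab in the air, level and centred about a hand's breadth (8 cm) above the light pad; do not put it down or let go, and leave the other things on the bench where they stand.

Things in the scene. Friction and masses are not known exactly. Their poses are not given: they have to be found in the camera images.
- holder: Fixed grey tray holder (150 mm square plate turned 45 degrees, 10 mm high) in which the stack stands. Origin: bottom centre, on the bench. Its x axis runs from the tabbed corner of the tray towards the opposite corner; on its -y side it carries the label block (66 x 66 mm, 24 mm high, centre 133 mm from the origin). Three thin steel guides, 45 mm high, stand at its +x, +y and -y corners, 91 mm from the origin.
- label (a point): Centre of the white barcode label (56 x 50 mm) lying flat, face up, on top of the label block, 25 mm above the bench.
- stack (a joint): How far (m) the rest of the stack (the nested trays below the top one, 0.6 kg, free to slide straight up in the holder) has been drawn up; 0 is seated. The top tray clings to it by four sprung rubber pads rubbing on its sides, one at the middle of each of the four sides, with about 2 to 3 N each: pulled straight up it brings the stack along; tilted up by the tab about the opposite corner it needs only a few newtons and comes away pad by pad.
- tray: Top tray, loose, white, 80 g: a square 116 mm wide with cut corners, seen as a diamond: its x axis runs along a diagonal, and the cut corners lie 70 mm from the centre. Walls 22 mm high, 3 mm thick. Origin: centre of its underside, at the start 50 mm above the bench; it is sunk 7.5 mm into the tray below with 3 mm of play. z is up; x points from the tabbed corner to the opposite corner.
- tab (a point): Grip point of the green upright tab at the tray's -x corner: a rib 10 mm thick (along the tray's y), 36 mm long (along x, from 69 to 105 mm from the tray's centre) and 32 mm high (12 to 44 mm above the tray's underside). This point is at tray x -88, y 0, z 31 mm. Nothing stands beside or above it.
- far_corner (a point): Underside of the tray's corner opposite the tab, at tray x +70, y 0, z 0 mm: the edge about which the tray is tilted up.
- wand: Loose scanner wand, about 0.16 kg, lying along its x axis: yellow handle 30 mm wide (y), 34 mm high, from x -78 to x +42 mm; black head 46 mm wide from x +38 to x +82 mm, 37 mm high. Origin: underside, z up. Its centre of mass is about 10 mm ahead (+x) of the origin; grip the handle from above, across y, at x about 0, 22 mm or more above its underside.
- window (a point): Centre of the wand's red window, at wand x +78, y 0, z +6 mm. The x axis of this point is the beam: it leaves forward and 60 degrees below the wand's x axis when the wand lies level.
- rest: Fixed flat blue rubber block, 220 x 110 x 12 mm, long along its x axis, on which the wand lies. Origin: bottom centre.
- lightpad_top (a point): Centre of the top face of the fixed white light pad (170 x 170 mm, 17 mm high).
- reagent: White jar with green cap, 64 mm wide, 130 mm high, loose bystander. Origin: underside.
- amber: Amber bottle, 60 mm wide, 140 mm high, loose bystander. Origin: underside.
- mortar: White bowl, 110 mm wide, 50 mm high, loose bystander. Origin: underside.
- beaker: Glass beaker, 70 mm wide, 90 mm high, loose bystander. Origin: underside.
- dish: Clear closed dish, 80 mm wide, 16 mm high, loose bystander. Origin: underside.
- spatula: Spatula 170 mm long lying on the bench, loose bystander.
- lightpad: The fixed light pad itself. Origin: bottom centre, on the bench.
There are look-alikes about, which are no part of the job. What is shaped like the tray but red is not meant. There is more than one size of the wand; the job needs the smaller.

How it is judged:
By the outcome, as a careful person would: the job done as asked, in the order asked, and still so for the second after the job is handed in, while the arm keeps its last pose, push and grip.
It also fails if it takes over 69 s, if anything falls off the work surface, if the arm or the gripper's body presses on something with over 40 N, if the wrist force passes 120 N, or if a joint passes its speed limit or range.

## Working session

There is one attempt and no reset: what is moved stays moved. The work goes in short steps, Python scripts to look and compute and a tool call to move; the robot and the scene stay as the last step left them, time stands still between calls to the robot, and variables do not carry over. Pictures are saved under pics/ and viewed, about 8 in all and at most 12, crops included, and the job is handed in when it is done.

Besides the shell and the picture viewer there is one more tool, called after "Request:" by a JSON object that holds its "op" and its "data". arm_command: Moves the arm, as the interface text tells. Its arguments: {"type":"object","properties":{"steps":{"type":"array","items":{"type":"array"}},"force":{"type":"number"}},"required":["steps"]}

```bash
mkdir -p pics; ls; python3 - <<'E'
from workcell import env
import cv2
print(env.get_state(), env.tip_extent)
for n in("scene","top"):
    print(n,env.camera_model(n)); cv2.imwrite(f"pics/{n}0.png",env.read_camera(n)[:,:,::-1])
E
```

```text
pics
{'time': 0.0, 'joint_pos': array([ 1.06841933e+00,  1.24530960e-01,  1.65167501e+00,  2.41252181e-05,
        1.36750355e+00, -8.25871404e-02]), 'dq': array([ 0.00045406,  0.00087324,  0.00179446, -0.0004145 ,  0.00133561,
        0.00083078]), 'tau': array([-1.57802293e-03, -4.23617935e+01, -3.65448689e+01, -1.84165119e-04,
        6.89772962e-03,  1.98624042e-05]), 'ee_pos': array([264.63282262, 593.01242312, 226.03570035]), 'orientation': array([ 0.69136324,  0.14661812,  0.69181082, -0.14804659]), 'ft_force': array([ 0.12298868,  0.0302945 , -0.64253031]), 'moment': array([-0.02731082, -0.02258611, -0.02291576]), 'width': 85.63834748045659} 19.0
scene {'vertical_fov': 46.66087108221514, 'cx': 325.46613299689136, 'cy': 205.2668117286793, 'extrinsics': array([[-1.80782340e-02,  9.99752489e-01,  1.29667944e-02,
        -1.07504892e+00],
       [ 7.10527399e-01,  2.19704081e-02, -7.03326465e-01,
        -3.19969483e+02],
       [-7.03437270e-01, -3.50163770e-03, -7.10748722e-01,
         1.60522347e+03],
       [ 0.00000000e+00,  0.00000000e+00,  0.00000000e+00,
         1.00000000e+00]])}
top {'vertical_fov': 52.52555085712555, 'cx': 317.3834804551254, 'cy': 202.06237392067464, 'extrinsics': array([[-1.40569528e-02, -9.99870332e-01, -7.85635158e-03,
         2.70527773e+01],
       [-9.91894936e-01,  1.49362700e-02, -1.26179807e-01,
         4.85171298e+02],
       [ 1.26280790e-01,  6.01897176e-03, -9.91976277e-01,
         1.23440061e+03],
       [ 0.00000000e+00,  0.00000000e+00,  0.00000000e+00,
         1.00000000e+00]])}
```

View pics/scene0.png

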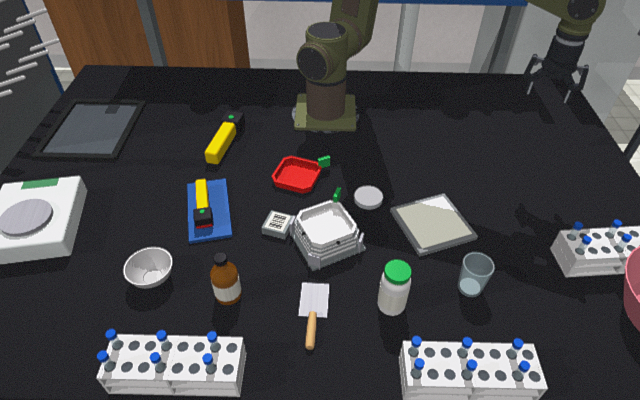

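View pics/top0.png

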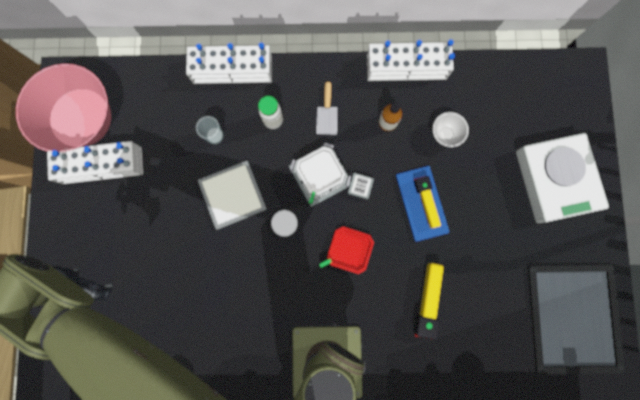

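The scene shows the small yellow wand on the blue rest (scene 203,205; top 430,205), the large wand off the rest (scene 222,140; top 430,297), the white stack (scene 327,230; top 320,175) with its green tab (scene 337,193; top 311,197), and a red decoy tray. The wand meant is the one on the rest: it is about 45 px long against 70 px. I'll confirm in an enlarged crop.

```bash
cat > h.py <<'E'
from workcell import env
import cv2, numpy as np
from scipy.spatial.transform import Rotation as R
def cam(n):
    m=env.camera_model(n); f=200/np.tan(np.radians(m["vertical_fov"])/2); E=np.array(m["extrinsics"])
    return f,m["cx"],m["cy"],E
def ray(n,p):
    f,cx,cy,E=cam(n); d=E[:3,:3].T@np.array([(p[0]-cx)/f,(p[1]-cy)/f,1]); o=-E[:3,:3].T@E[:3,3]
    return o,d
def onz(n,p,z):
    o,d=ray(n,p); return o+d*(z-o[2])/d[2]
def proj(n,P):
    f,cx,cy,E=cam(n); c=E[:3,:3]@np.asarray(P,float)+E[:3,3]; return c[:2]/c[2]*f+[cx,cy]
def tri(a,b):
    o,d=ray("scene",a);q,e=ray("top",b); M=np.c_[d,-e]; s=np.linalg.lstsq(M,q-o,rcond=None)[0]
    A=o+d*s[0];B=q+e*s[1]; return (A+B)/2,np.linalg.norm(A-B)
def blobs(n,im,lo,hi,amin=15):
    m=cv2.inRange(cv2.cvtColor(im,cv2.COLOR_RGB2HSV),np.array(lo),np.array(hi))
    k,l,s,c=cv2.connectedComponentsWithStats(m)
    return [(c[i].round(1),s[i],cv2.minAreaRect(np.argwhere(l==i)[:,::-1].astype(np.float32))) for i in range(1,k) if s[i,4]>=amin]
def state():
    s=env.get_state(); r=R.from_quat(s["orientation"],scalar_first=True)
    print("t",round(s["time"],2),"p",s["ee_pos"].round(1),"F",s["ft_force"].round(1),"w",round(s["width"],1)); print(r.as_matrix().round(3)); return s,r
def turn(r,M): # rotvec in tool axes, degrees, to get to target matrix
    return np.degrees((r.inv()*R.from_matrix(M)).as_rotvec()).round(1)
E
python3 - <<'E'
from h import *
s=cv2.imread("pics/scene0.png");t=cv2.imread("pics/top0.png")
def c(im,x,y,w,h):return cv2.resize(im[y:y+h,x:x+w],(400,300),interpolation=cv2.INTER_CUBIC)
out=np.vstack([np.hstack([c(s,180,170,100,75),c(s,255,175,120,90)]),np.hstack([c(t,380,155,100,75),c(t,280,130,120,90)])])
cv2.imwrite("pics/crop1.png",out)
for n in("scene","top"):
    im=cv2.imread(f"pics/{n}0.png")[:,:,::-1].copy()
    for nm,lo,hi in(("yel",(22,150,80),(33,255,255)),("blue",(100,120,70),(120,255,255)),("green",(45,120,40),(80,255,255))):
        for b in blobs(n,im,lo,hi): 
            if b[1][4]>12:print(n,nm,b[0],b[1][4],[np.round(x,1) for x in b[2]])
E
```

```text
scene yel [219.9 142.5] 763 [array([219.9, 142.2]), array([18.2, 47.2]), np.float64(30.5)]
scene yel [201.3 193.5] 333 [array([201.2, 193. ]), array([29.5, 11.9]), np.float64(85.2)]
scene blue [310.   0.] 43 [array([310.,   0.]), array([42.,  0.]), np.float64(180.0)]
scene blue [463.3   1.7] 593 [array([453. ,   2.5]), array([148.,   5.]), np.float64(0.0)]
scene blue [210.3 212.3] 1822 [array([207.1, 210.4]), array([61.4, 44.2]), np.float64(84.0)]
scene blue [616.5 222.8] 71 [array([616.3, 222.8]), array([8.5, 9.2]), np.float64(45.0)]
scene blue [577.5 225.1] 66 [array([577.8, 225.3]), array([8.5, 8.2]), np.float64(18.4)]
scene blue [586.2 239.3] 63 [array([585.8, 239.3]), array([8.5, 7.8]), np.float64(45.0)]
scene blue [626.3 237.3] 62 [array([626.5, 237.5]), array([7., 9.]), np.float64(90.0)]
scene blue [110.3 333.7] 110 [array([110., 334.]), array([12., 10.]), np.float64(90.0)]
scene blue [161.  334.5] 99 [array([161. , 334.5]), array([11., 10.]), np.float64(90.0)]
scene blue [211.6 335.6] 95 [array([211.5, 335.5]), array([11.,  9.]), np.float64(90.0)]
scene blue [416.1 340.4] 98 
[... 2779 characters left out ...]
lue [ 87.2 164.1] 24 [array([ 87.5, 164. ]), array([4., 5.]), np.float64(90.0)]
top blue [419.7 203.9] 1884 [array([422.2, 203.2]), array([72.5, 37.1]), np.float64(73.7)]
top blue [ 55.3 167.9] 24 [array([ 55.5, 168. ]), array([4., 5.]), np.float64(90.0)]
top green [267.6 104.2] 300 [array([267.5, 104.5]), array([19., 19.]), np.float64(90.0)]
top green [424.5 184.7] 26 [array([424.5, 184.5]), array([4.9, 4.9]), np.float64(26.6)]
top green [311.3 198.5] 26 [array([311.7, 198.1]), array([ 2.8, 10.4]), np.float64(23.2)]
top green [323.9 263.3] 67 [array([324.4, 263.2]), array([ 6.5, 12.2]), np.float64(59.0)]
top green [428.9 325.4] 40 [array([429. , 325.5]), array([6.4, 6.4]), np.float64(45.0)]
```

View pics/crop1.png

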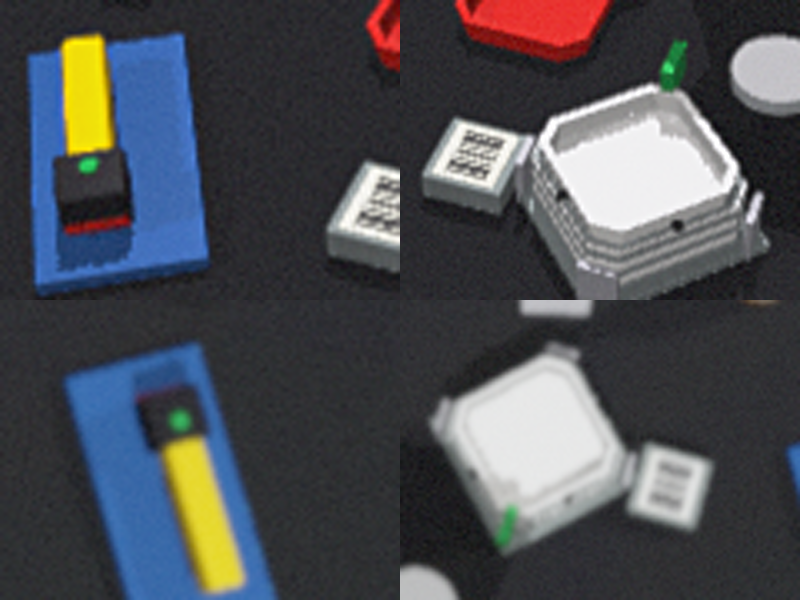

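```bash
python3 - <<'E'
from h import *
def white(n,im,c,rad,lo,hi,z):
    g=cv2.inRange(cv2.cvtColor(im,cv2.COLOR_RGB2HSV),np.array(lo),np.array(hi)); m=np.zeros_like(g); cv2.circle(m,c,rad,255,-1); g&=m
    k,l,s,cc=cv2.connectedComponentsWithStats(cv2.morphologyEx(g,cv2.MORPH_CLOSE,np.ones((5,5)))); i=1+np.argmax(s[1:,4])
    pts=np.argwhere(l==i)[:,::-1].astype(np.float32)
    W=np.array([onz(n,p,z)[:2] for p in pts],np.float32); r=cv2.minAreaRect(W)
    print(n,c,"px",cc[i].round(1),"mean",W.mean(0).round(1),"rect",[np.round(x,1) for x in r]); return cc[i]
I={n:cv2.imread(f"pics/{n}0.png")[:,:,::-1].copy() for n in("scene","top")}
L={}
for n,c,z in(("scene",(277,224),25),("top",(361,186),25)): L[n]=white(n,I[n],c,17,(0,0,140),(180,60,255),z)
print("label tri",tri(L["scene"],L["top"]))
for n,c in(("scene",(433,222)),("top",(232,195))): L[n]=white(n,I[n],c,55 if n=="scene" else 42,(0,0,120),(180,90,255),17)
print("pad tri",tri(L["scene"],L["top"]))
print("tab tri",tri((336.8,194.3),(311.3,198.5)),"on81",onz("scene",(336.8,194.3),81),onz("top",(311.3,198.5),90))
print("dot tri",tri((201.7,210.8),(424.5,184.7)))
for n,c in(("scene",(201,193)),("top",(429,208))): white(n,I[n],c,30,(22,150,80),(33,255,255),46)
white("top",I["top"],(422,203),55,(100,120,70),(120,255,255),12)
# tab direction in top
g=cv2.inRange(cv2.cvtColor(I["top"],cv2.COLOR_RGB2HSV),(45,90,40),(80,255,255))
p=np.argwhere(g[180:220,295:330])[:,::-1]+[295,180]
W=np.array([onz("top",q,94)[:2] for q in p],np.float32); print("tabtop",W.mean(0),[np.round(x,1) for x in cv2.minAreaRect(W)])
E
```

```text
scene (277, 224) px [277.8 221.5] mean [ 538.1 -113.9] rect [array([ 538.3, -112.5]), array([68.7, 63.6]), np.float64(73.0)]
top (361, 186) px [358.8 184.9] mean [ 538.8 -111.3] rect [array([ 540.5, -107.8]), array([82.5, 65.7]), np.float64(70.6)]
label tri (array([ 538.79760742, -112.53244987,   25.51071846]), np.float64(2.597987276571629))Traceback (most recent call last):
  File "<stdin>", line 12, in <module>
  File "<stdin>", line 6, in white
  File "h.py", line 11, in onz
    o,d=ray(n,p); return o+d*(z-o[2])/d[2]
        ~~~^^^^^
  File "h.py", line 8, in ray
    f,cx,cy,E=cam(n); d=E[:3,:3].T@np.array([(p[0]-cx)/f,(p[1]-cy)/f,1]); o=-E[:3,:3].T@E[:3,3]
              ~~~^^^
  File "h.py", line 5, in cam
    m=env.camera_model(n); f=200/np.tan(np.radians(m["vertical_fov"])/2); E=np.array(m["extrinsics"])
ValueError: time passes only in moves, steps and waits
```

```bash
sed -i 's/^def cam(n):/import functools\n@functools.cache\ndef cam(n):/' h.py; python3 - <<'E'
from h import *
def white(n,im,c,rad,lo,hi,z):
    g=cv2.inRange(cv2.cvtColor(im,cv2.COLOR_RGB2HSV),np.array(lo),np.array(hi)); m=np.zeros_like(g); cv2.circle(m,c,rad,255,-1); g&=m
    k,l,s,cc=cv2.connectedComponentsWithStats(cv2.morphologyEx(g,cv2.MORPH_CLOSE,np.ones((5,5)))); i=1+np.argmax(s[1:,4])
    pts=np.argwhere(l==i)[:,::-1].astype(np.float32)
    W=np.array([onz(n,p,z)[:2] for p in pts],np.float32); r=cv2.minAreaRect(W)
    print(n,c,"px",cc[i].round(1),"mean",W.mean(0).round(1),"rect",[np.round(x,1) for x in r]); return cc[i]
I={n:cv2.imread(f"pics/{n}0.png")[:,:,::-1].copy() for n in("scene","top")}
L={}
for n,c,z in(("scene",(277,222),25),("top",(362,186),25)): L[n]=white(n,I[n],c,16 if n=="scene" else 12,(0,0,185),(180,60,255),z)
print("label tri",tri(L["scene"],L["top"]))
for n,c in(("scene",(433,222)),("top",(232,195))): L[n]=white(n,I[n],c,48 if n=="scene" else 42,(0,0,120),(180,90,255),17)
print("pad tri",tri(L["scene"],L["top"]))
print("tab tri",tri((336.8,194.3),(311.3,198.5)),"on81",onz("scene",(336.8,194.3),81),onz("top",(311.3,198.5),90))
print("dot tri",tri((201.7,210.8),(424.5,184.7)))
for n,c in(("scene",(201,193)),("top",(429,208))): white(n,I[n],c,30,(22,150,80),(33,255,255),46)
white("top",I["top"],(422,203),55,(100,120,70),(120,255,255),12)
g=cv2.inRange(cv2.cvtColor(I["top"],cv2.COLOR_RGB2HSV),(45,90,40),(80,255,255))
p=np.argwhere(g[180:220,295:330])[:,::-1]+[295,180]
W=np.array([onz("top",q,94)[:2] for q in p],np.float32); print("tabtop",W.mean(0),[np.round(x,1) for x in cv2.minAreaRect(W)])
E
```

```text
scene (277, 222) px [278.  221.1] mean [ 536.6 -113.3] rect [array([ 538.2, -110.7]), array([62.8, 58.8]), np.float64(73.0)]
top (362, 186) px [360.6 185.4] mean [ 537.1 -116.9] rect [array([ 537.5, -116.7]), array([54.7, 58.9]), np.float64(72.9)]
label tri (array([ 536.91985061, -115.10352697,   25.24616816]), np.float64(3.555118731168261))
scene (433, 222) px [432.9 221.4] mean [516.8 294.9] rect [array([517.7, 293.8]), array([168.7, 165.7]), np.float64(20.4)]
top (232, 195) px [231.1 195.2] mean [513.5 293.2] rect [array([515.3, 292.4]), array([169.5, 168. ]), np.float64(21.2)]
pad tri (array([514.04806131, 295.17197044,  12.58416673]), np.float64(1.8917294742430246))
tab tri (array([490.07394591,  38.01794523,  81.77158466]), np.float64(0.5001542322848427)) on81 [489.26850705  38.29082035  81.        ] [488.94847406  37.59428591  90.        ]
dot tri (array([ 531.58719669, -309.84837289,   52.28488246]), np.float64(1.517071281312699))
scene (201, 193) px [201.3 193.5] mean [ 460.7 -325.8] rect [array([ 457.8, -326.5]), array([116. ,  30.6]), np.float64(14.4)]
top (429, 208) px [429.5 207.9] mean [ 460.6 -324.3] rect [array([ 461. , -323.8]), array([115.4,  30.7]), np.float64(14.1)]
top (422, 203) px [419.7 203.9] mean [ 477.7 -303.1] rect [array([ 480.5, -310.3]), array([227.4, 117.1]), np.float64(14.0)]
tabtop [488.8878    37.446796] [array([489.6,  36.3]), array([12. , 36.1]), np.float64(62.9)]
```

```bash
python3 - <<'E'
from h import *
s,r=state()
def M(a):
    a=np.radians(a);return np.c_[[0,0,-1],[-np.sin(a),np.cos(a),0],[np.cos(a),np.sin(a),0]]
T=M(14); print("turn",turn(r,T)); print("shift tool",r.inv().apply(np.array([483,-319,150])-s["ee_pos"]).round(1))
for P in ([573.9,13,72],[573.9,13,50]): print(proj("top",P),proj("scene",P))
E
```

```text
t 0.1 p [264.7 593.1 226.2] F [0.4 0.5 0.3] w 85.5
[[-0.001  0.408  0.913]
 [-0.002  0.913 -0.408]
 [-1.    -0.002 -0.   ]]
turn [-38.1  -0.    0.1]
shift tool [  77.5 -743.8  571.1]
[319.1620835  171.56297173] [326.46598434 220.36320222]
[319.18693109 172.98722361] [326.33911794 226.31473482]
```

Request:
{"op": "arm_command", "data": {"steps": [[[0,0,0],[3,-32,25],0],[[0,0,0],[3,-32,25],0],[[0,0,0],[3,-32,25],0],[[0,0,0],[3,-32,25],0],[[0,0,0],[3,-32,25],0],[[0,0,0],[3,-32,25],0],[[0,0,0],[3,-32,25],0],[[0,0,0],[3,-32,25],0]], "force": 60}}

```text
time: 0.77
ee_pos: [341.1, 274.1, 195.6]
orientation: [0.691, 0.14, 0.694, -0.145]
ft_force: [1.1, 0.3, -0.3]
width: 85.2
```

Request:
{"op": "arm_command", "data": {"steps": [[[0,0,0],[3,-32,25],0],[[0,0,0],[3,-32,25],0],[[0,0,0],[3,-32,25],0],[[0,0,0],[3,-32,25],0],[[0,0,0],[3,-32,25],0],[[0,0,0],[3,-32,25],0],[[0,0,0],[3,-32,25],0],[[0,0,0],[3,-32,25],0]]}}

```text
time: 1.43
ee_pos: [419.7, -49.0, 170.4]
orientation: [0.692, 0.139, 0.694, -0.144]
ft_force: [0.1, 1.3, -0.6]
width: 85.4
```

Request:
{"op": "arm_command", "data": {"steps": [[[0,0,0],[3,-32,25],0],[[0,0,0],[3,-32,25],0],[[0,0,0],[3,-32,25],0],[[-6,0,0],[0,0,0],0],[[-6,0,0],[0,0,0],0],[[-6,0,0],[0,0,0],0],[[-6,0,0],[0,0,0],0],[[-6,0,0],[0,0,0],0]]}}

```text
time: 2.1
ee_pos: [447.8, -179.5, 157.5]
orientation: [0.702, -0.046, 0.709, 0.043]
ft_force: [-0.3, -0.1, 0.8]
width: 85.2
```

```bash
cat >> h.py <<'E'
def M(a,t=0): # heading a deg, pitched t deg about tool y
    a=np.radians(a);return np.c_[[0,0,-1],[-np.sin(a),np.cos(a),0],[np.cos(a),np.sin(a),0]]@R.from_euler("y",t,degrees=True).as_matrix()
def go(P,a,t=0):
    s,r=state(); d=np.array(P)-s["ee_pos"]; print("turn",turn(r,M(a,t)),"shift now",r.inv().apply(d).round(1),"shift after turn",(M(a,t).T@d).round(1)); return s,r
E
python3 -c "
from h import *
go([483,-319,90],14)"
```

```text
t 2.1 p [ 447.8 -179.5  157.5] F [-0.3 -0.1  0.8] w 85.2
[[-0.009 -0.126  0.992]
 [-0.005  0.992  0.126]
 [-1.    -0.004 -0.01 ]]
turn [-6.7 -0.6  0.2] shift now [  67.9 -142.6   17.9] shift after turn [  67.5 -143.9    0.4]
```

Request:
{"op": "arm_command", "data": {"steps": [[[-6.7,-0.6,0.2],[0,0,0],0],[[0,0,0],[10,-36,0],0],[[0,0,0],[10,-36,0],0],[[0,0,0],[10,-36,0],0],[[0,0,0],[10,-35,0],0],[[0,0,0],[0,0,0],0]]}}

```text
time: 2.6
ee_pos: [484.0, -321.2, 113.7]
orientation: [0.701, -0.09, 0.701, 0.092]
ft_force: [-1.3, 0.6, 0.1]
width: 85.3
```

```bash
python3 - <<'E'
from h import *
s,r=go([483,-319,37],14)
t=env.read_camera("top")[:,:,::-1]; c=env.read_camera("scene")[:,:,::-1]
def k(im,x,y):return cv2.resize(im[y:y+90,x:x+120],(400,300),interpolation=cv2.INTER_CUBIC)
cv2.imwrite("pics/c2.png",np.hstack([k(c,150,150),k(t,370,155)]))
E
```

```text
t 2.6 p [ 484.  -321.2  113.7] F [-1.3  0.6  0.1] w 85.3
[[ 0.    -0.256  0.967]
 [ 0.002  0.967  0.256]
 [-1.     0.002  0.001]]
turn [ 0.8  0.  -0.1] shift now [76.7  2.3 -0.5] shift after turn [76.7  2.4 -0.4]
```

View pics/c2.png

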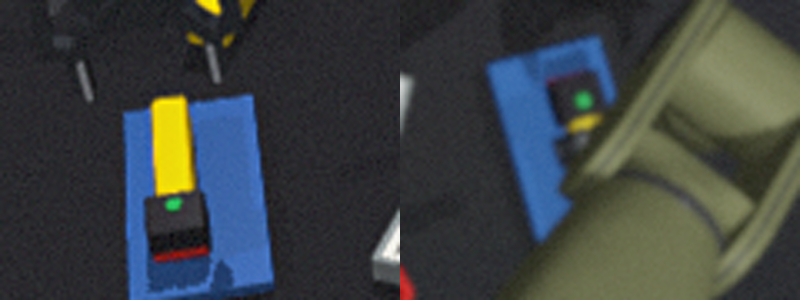

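The view shows the fingertips (scene crop 85,95 and 215,78) straddling the handle line (168,100), with the wand unmoved. Descending and gripping.

Request:
{"op": "arm_command", "data": {"steps": [[[0.8,0,0],[30,1.2,0],0],[[0,0,0],[30,1.2,0],0],[[0,0,0],[12,0,0],0],[[0,0,0],[4,0,0],0],[[0,0,0],[0,0,0],0.3],[[0,0,0],[0,0,0],0.6],[[0,0,0],[0,0,0],1],[[0,0,0],[0,0,0],1]], "force": 60}}

```text
time: 3.37
ee_pos: [486.0, -312.1, 44.1]
orientation: [0.704, -0.089, 0.699, 0.087]
ft_force: [0.3, 0.1, 0.2]
width: 38.7
```

Request:
{"op": "arm_command", "data": {"steps": [[[0,0,0],[0,0,0],1],[[0,0,0],[0,0,0],1],[[0,0,0],[0,0,0],1],[[0,0,0],[0,0,0],1]]}}

```text
time: 3.7
ee_pos: [488.3, -313.7, 48.3]
orientation: [0.706, -0.091, 0.697, 0.086]
ft_force: [0.5, 0.2, -0.6]
width: 0.0
```

```bash
python3 - <<'E'
from h import *
state()
t=env.read_camera("top")[:,:,::-1]; c=env.read_camera("scene")[:,:,::-1]
def k(im,x,y):return cv2.resize(im[y:y+90,x:x+120],(400,300),interpolation=cv2.INTER_CUBIC)
cv2.imwrite("pics/c3.png",np.hstack([k(c,150,150),k(t,370,155)]))
E
```

```text
t 3.7 p [ 488.3 -313.7   48.3] F [ 0.5  0.2 -0.6] w 0.0
[[ 0.014 -0.247  0.969]
 [-0.005  0.969  0.247]
 [-1.    -0.009  0.012]]
```

View pics/c3.png

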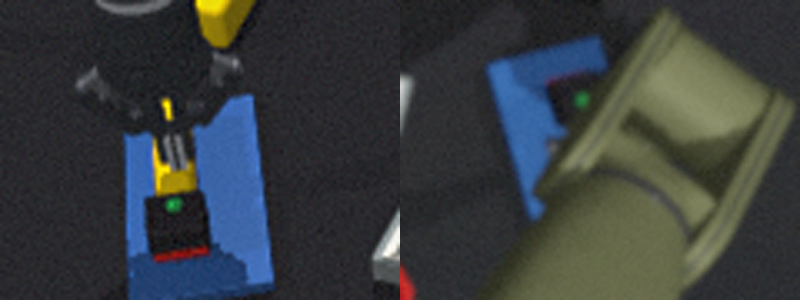

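```bash
python3 - <<'E'
from h import *
for z in (29,40,48,60): print(z,proj("scene",[488,-314,z]))
print("handle top at x0", proj("scene",[480,-320,46]), proj("scene",[480,-320,12]))
print(onz("scene",(202.5,200.4),48))
E
```

```text
29 [204.7465442  205.07001082]
40 [204.03565726 202.1629325 ]
48 [203.51296738 200.02546119]
60 [202.71980027 196.78190898]
handle top at x0 [202.0045836  198.40114815] [204.20990215 207.33236922]
[ 489.48599189 -316.38329036   48.        ]
```

Request:
{"op": "arm_command", "data": {"steps": [[[0,0,0],[-20,0,0],1],[[0,0,0],[-30,0,0],0.5],[[0,0,0],[-10,0,0],0],[[0,0,0],[0,0,0],0],[[0,0,0],[0,0,0],0],[[0,0,0],[0,0,0],0],[[0,0,0],[0,0,0],0],[[0,0,0],[0,0,0],0]]}}

```text
time: 4.47
ee_pos: [484.7, -311.7, 104.3]
orientation: [0.704, -0.088, 0.699, 0.088]
ft_force: [-0.6, -0.6, -0.2]
width: 83.3
```

```bash
python3 - <<'E'
from h import *
go([483,-319,30],14)
c=env.read_camera("scene"); cv2.imwrite("pics/c4f.png",c[:,:,::-1])
for b in blobs("scene",c,(22,150,80),(33,255,255)): print(b[0],b[1][4],b[2])
for b in blobs("scene",c,(45,120,40),(80,255,255)): print(b[0],b[1][4])
E
```

```text
t 4.47 p [ 484.7 -311.7  104.3] F [-0.6 -0.6 -0.2] w 83.3
[[ 0.007 -0.247  0.969]
 [ 0.     0.969  0.247]
 [-1.    -0.002  0.007]]
turn [0.3 0.4 0.1] shift now [74.3 -6.6 -4. ] shift after turn [74.3 -6.7 -3.4]
[224.8 134.2] 414 ((224.51296997070312, 134.54922485351562), (17.85142707824707, 29.224515914916992), 30.256441116333008)
[214.4 152.8] 45 ((214.75003051757812, 152.75001525878906), (10.60660171508789, 4.242640495300293), 45.0)
[201.3 193.5] 331 ((201.1844482421875, 193.0286865234375), (29.424114227294922, 11.769645690917969), 84.80557250976562)
[230.5 116.5] 20
[324.1 160.7] 128
[336.8 194.3] 88
[201.8 210.8] 19
[397.3 271.1] 557
```

Request:
{"op": "arm_command", "data": {"steps": [[[0.3,0.4,0],[20,-4,-2],0],[[0,0,0],[25,-3,-2],0],[[0,0,0],[17,0,0],0],[[0,0,0],[5,0,0],0],[[0,0,0],[3,0,0],0],[[0,0,0],[0,0,0],0]]}}

```text
time: 5.02
ee_pos: [481.5, -318.7, 28.7]
orientation: [0.701, -0.086, 0.703, 0.087]
ft_force: [-0.8, -0.1, -0.1]
width: 85.4
```

```bash
python3 - <<'E'
from h import *
go([483,-319,20],14)
c=env.read_camera("scene")
cv2.imwrite("pics/c5.png",cv2.resize(c[150:240,145:265],(640,480),interpolation=cv2.INTER_CUBIC)[:,:,::-1])
for z in(0,10,20,30,40,50): print(z,[ (proj("scene",np.array([483,-319,z])+sgn*42*np.array([-.24,.97,0]))-[145,150])*5.333 for sgn in(-1,1)])
E
```

```text
t 5.02 p [ 481.5 -318.7   28.7] F [-0.8 -0.1 -0.1] w 85.4
[[-0.003 -0.242  0.97 ]
 [ 0.001  0.97   0.242]
 [-1.     0.002 -0.003]]
turn [-0.  -0.2 -0.1] shift now [ 8.7 -0.6  1.4] shift after turn [ 8.7 -0.6  1.4]
0 [array([236.72203133, 338.8599531 ]), array([403.53096052, 314.03921208])]
10 [array([232.86002242, 325.22375931]), array([400.64750372, 300.41334282])]
20 [array([228.95393322, 311.4319244 ]), array([397.73149881, 286.63366642])]
30 [array([225.00300471, 297.48176839]), array([394.78239157, 272.69756386])]
40 [array([221.00646034, 283.3705494 ]), array([391.79961511, 258.60235632])]
50 [array([216.96350554, 269.09546189]), array([388.78258954, 244.34530347])]
```

View pics/c5.png

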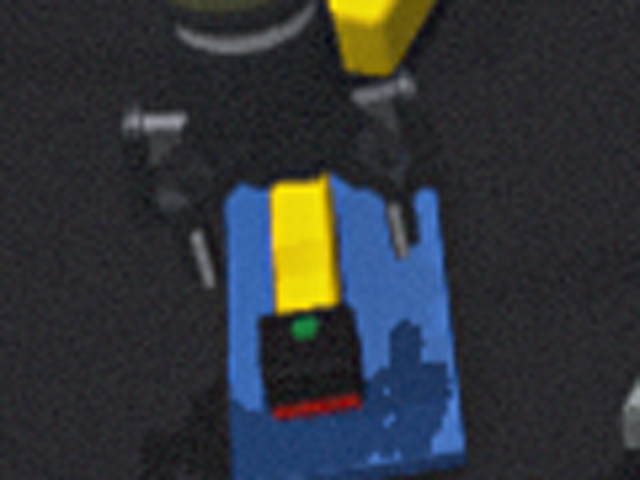

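The fingertips appear at about z=40 (crop 208,287 and 402,257). That is about 17 mm higher than the reported TCP and tip extent imply, so I go lower.

Request:
{"op": "arm_command", "data": {"steps": [[[0,0,0],[8,0,1.4],0],[[0,0,0],[7,0,0],0],[[0,0,0],[0,0,0],0.3],[[0,0,0],[0,0,0],0.6],[[0,0,0],[0,0,0],1],[[0,0,0],[0,0,0],1],[[0,0,0],[0,0,0],1],[[0,0,0],[0,0,0],1]], "force": 60}}

```text
time: 5.73
ee_pos: [486.3, -320.6, 17.9]
orientation: [0.703, -0.088, 0.701, 0.084]
ft_force: [-0.2, 0.2, -1.9]
width: 29.2
```

Request:
{"op": "arm_command", "data": {"steps": [[[0,0,0],[-8,0,0],1],[[0,0,0],[-14,0,0],1],[[0,0,0],[-18,0,0],1],[[0,0,0],[-18,0,0],1],[[0,0,0],[-14,0,0],1],[[0,0,0],[-6,0,0],1],[[0,0,0],[0,0,0],1]]}}

```text
time: 6.32
ee_pos: [483.3, -318.1, 97.8]
orientation: [0.701, -0.086, 0.702, 0.086]
ft_force: [-0.2, 0.2, -1.8]
width: 28.8
```

Request:
{"op": "arm_command", "data": {"steps": [[[0,0,0],[0,15,-1],1],[[0,0,0],[0,25,-2],1],[[0,0,0],[0,30,-2],1],[[0,0,0],[0,30,-2],1],[[0,0,0],[0,30,-2],1],[[0,0,0],[0,25,-2],1],[[0,0,0],[0,15,-1],1],[[0,0,0],[0,8,-1],1]]}}

```text
time: 6.98
ee_pos: [422.1, -142.6, 92.0]
orientation: [0.699, -0.083, 0.705, 0.086]
ft_force: [0.6, -0.5, -2.7]
width: 28.8
```

```bash
python3 - <<'E'
from h import *
go([428,-142,94],14)
c=env.read_camera("scene")
cv2.imwrite("pics/c6.png",cv2.resize(c[120:255,190:370],(800,600),interpolation=cv2.INTER_CUBIC)[:,:,::-1])
for b in blobs("scene",c,(45,120,40),(80,255,255),8): print(b[0],b[1][4],onz("scene",b[0],127))
E
```

```text
t 6.98 p [ 422.1 -142.6   92. ] F [ 0.6 -0.5 -2.7] w 28.8
[[-0.008 -0.237  0.971]
 [ 0.002  0.971  0.237]
 [-1.     0.004 -0.007]]
turn [-0.3 -0.4 -0.2] shift now [-2.  -0.8  5.8] shift after turn [-2.  -0.8  5.8]
[230.5 116.5] 20 [ 217.35230182 -275.85043369  127.        ]
[324.  160.8] 125 [410.45856906   2.97243971 127.        ]
[270.5 174.5] 20 [ 469.46889532 -132.60147556  127.        ]
[336.8 194.2] 89 [536.69756772  36.93701915 127.        ]
[397.3 271.2] 556 [766.15207525 164.424476   127.        ]
```

View pics/c6.png

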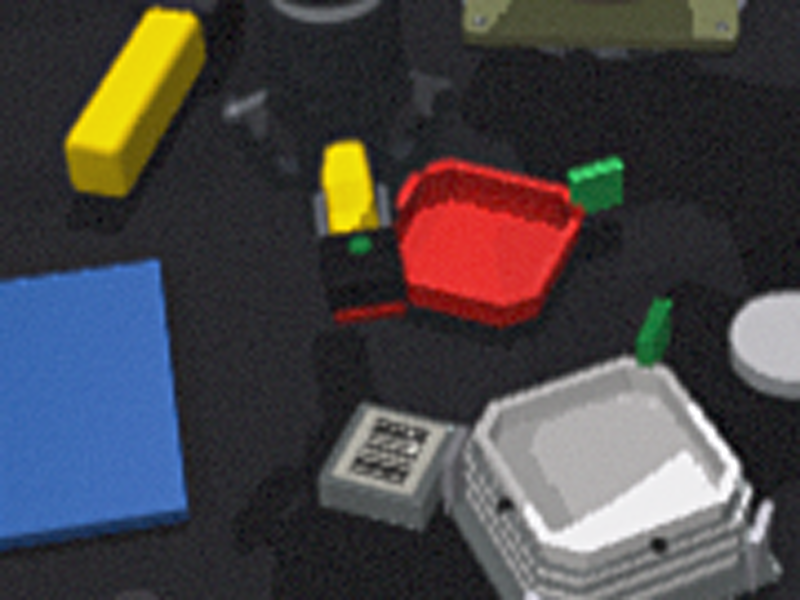

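Request:
{"op": "arm_command", "data": {"steps": [[[-0.3,-0.3,0],[-1,0,3],1],[[0,0,0],[-1,-0.5,1.5],1],[[0,0,0],[0,0,0],1],[[0,0,0],[0,0,0],1],[[0,0,0],[0,0,0],1],[[0,0,0],[0,0,0],1],[[0,0,0],[0,0,0],1],[[0,0,0],[0,0,0],1]]}}

```text
time: 7.7
ee_pos: [428.0, -145.0, 93.6]
orientation: [0.701, -0.084, 0.703, 0.087]
ft_force: [0.0, -0.4, -2.1]
width: 29.1
```

```bash
python3 - <<'E'
from h import *
go([428,-142,94],14)
c=env.read_camera("scene");t=env.read_camera("top")
for n,i in(("scene",c),("top",t)):
  for b in blobs(n,i,(45,120,40),(80,255,255),8): print(n,b[0],b[1][4],onz(n,b[0],127))
E
```

```text
t 7.7 p [ 428.  -145.    93.6] F [ 0.  -0.4 -2.1] w 29.1
[[-0.003 -0.24   0.971]
 [ 0.004  0.971  0.24 ]
 [-1.     0.004 -0.002]]
turn [-0.1 -0.1 -0.2] shift now [-0.4  2.9  0.7] shift after turn [-0.4  2.9  0.7]
scene [230.6 116.5] 19 [ 217.34148422 -275.55796796  127.        ]
scene [324.  160.7] 127 [410.04755211   2.96409296 127.        ]
scene [269.9 175.4] 19 [ 472.96521856 -133.77784122  127.        ]
scene [336.8 194.3] 88 [537.05100904  36.93733209 127.        ]
scene [397.4 271.2] 552 [766.14623125 164.63529891 127.        ]
top [267.5 104.2] 299 [769.12809627 163.75029209 127.        ]
top [311.3 198.5] 26 [483.89901902  36.81397516 127.        ]
top [324.  263.2] 63 [298.7349994    3.14649944 127.        ]
top [428.9 325.4] 43 [ 124.36813303 -284.53255371  127.        ]
```

Request:
{"op": "arm_command", "data": {"steps": [[[0,0,0],[0,2.5,0],1],[[0,0,0],[0,0,0],1],[[0,0,0],[0,0,0],1],[[0,0,0],[0,0,0],1],[[0,0,0],[0,0,0],1],[[0,0,0],[0,0,0],1],[[0,0,0],[0,0,0],1],[[0,0,0],[0,0,0],1]]}}

```text
time: 8.47
ee_pos: [427.1, -141.9, 93.6]
orientation: [0.701, -0.084, 0.703, 0.087]
ft_force: [0.3, 0.2, -2.5]
width: 28.9
```

Request:
{"op": "arm_command", "data": {"steps": [[[0,0,0],[0,0,0],1],[[0,0,0],[0,0,0],1],[[0,0,0],[0,0,0],1],[[0,0,0],[0,0,0],1],[[0,0,0],[0,0,0],1],[[0,0,0],[0,0,0],1],[[0,0,0],[0,0,0],1],[[0,0,0],[0,0,0],1]]}}

```text
time: 9.13
ee_pos: [427.2, -142.0, 93.6]
orientation: [0.701, -0.084, 0.703, 0.087]
ft_force: [0.2, -0.2, -2.4]
width: 28.8
```

Request:
{"op": "arm_command", "data": {"steps": [[[0,0,0],[0,0,0],1],[[0,0,0],[0,0,0],1],[[0,0,0],[0,0,0],1],[[0,0,0],[0,0,0],1],[[0,0,0],[0,0,0],1]]}}

```text
time: 9.55
ee_pos: [427.2, -142.0, 93.6]
orientation: [0.701, -0.084, 0.703, 0.087]
ft_force: [-0.7, 0.1, -2.2]
width: 28.8
```

```bash
python3 - <<'E'
from h import *
go([484,-319.5,60],14)
c=env.read_camera("scene")
for b in blobs("scene",c,(45,120,40),(80,255,255),8)[2:3]: print(b[0],b[1][4],onz("scene",b[0],127))
E
```

```text
t 9.55 p [ 427.2 -142.    93.6] F [-0.7  0.1 -2.2] w 28.8
[[-0.003 -0.241  0.971]
 [ 0.003  0.971  0.241]
 [-1.     0.004 -0.002]]
turn [-0.1 -0.1 -0.2] shift now [  32.8 -186.1   12.5] shift after turn [  33.6 -186.    12.2]
[271.2 175.2] 20 [ 472.09241503 -130.54764975  127.        ]
```

Request:
{"op": "arm_command", "data": {"steps": [[[0,0,0],[0,-15,1],1],[[0,0,0],[0,-25,2],1],[[0,0,0],[0,-30,2],1],[[0,0,0],[0,-30,2],1],[[0,0,0],[0,-30,2],1],[[0,0,0],[0,-25,2],1],[[0,0,0],[0,-18,1],1],[[0,0,0],[0,-8,0],1]]}}

```text
time: 10.27
ee_pos: [485.6, -326.4, 91.8]
orientation: [0.701, -0.087, 0.702, 0.088]
ft_force: [-0.5, 0.2, -2.3]
width: 29.0
```

Request:
{"op": "arm_command", "data": {"steps": [[[0,0,0],[10,-4,0],1],[[0,0,0],[20,0,0],1],[[0,0,0],[15,0,0],1],[[0,0,0],[6,0,0],1],[[0,0,0],[0,0,0],1],[[0,0,0],[0,0,0],1]]}}

```text
time: 10.77
ee_pos: [485.9, -332.3, 36.3]
orientation: [0.701, -0.086, 0.703, 0.087]
ft_force: [-0.5, 0.7, -1.8]
width: 29.1
```

```bash
python3 -c "
from h import *
go([485,-318.5,19],14)"
```

```text
t 10.77 p [ 485.9 -332.3   36.3] F [-0.5  0.7 -1.8] w 29.1
[[-0.002 -0.243  0.97 ]
 [ 0.002  0.97   0.243]
 [-1.     0.002 -0.002]]
turn [ 0.1 -0.1 -0.1] shift now [17.3 13.6  2.5] shift after turn [17.3 13.7  2.5]
```

Request:
{"op": "arm_command", "data": {"steps": [[[0,0,0],[0,9,2],1],[[0,0,0],[2,3,0],1],[[0,0,0],[5,0,0],1],[[0,0,0],[4,0,0],1],[[0,0,0],[1.5,0,0],1],[[0,0,0],[1,0,0],1],[[0,0,0],[0,0,0],1]]}}

```text
time: 11.35
ee_pos: [486.4, -318.2, 24.7]
orientation: [0.702, -0.088, 0.701, 0.087]
ft_force: [0.5, 0.4, -1.9]
width: 29.0
```

Request:
{"op": "arm_command", "data": {"steps": [[[0,0,0],[2.5,0,0],1],[[0,0,0],[2,0,0],1],[[0,0,0],[0,0,0],1]]}}

```text
time: 11.6
ee_pos: [486.7, -318.7, 20.2]
orientation: [0.702, -0.088, 0.701, 0.087]
ft_force: [-0.7, -0.2, -2.1]
width: 28.9
```

Request:
{"op": "arm_command", "data": {"steps": [[[0,0,0],[1.3,0,0],1],[[0,0,0],[1,0,0],1],[[0,0,0],[0,0,0],1]]}}

```text
time: 11.85
ee_pos: [486.7, -319.0, 17.6]
orientation: [0.702, -0.088, 0.701, 0.086]
ft_force: [-0.2, 0.4, -2.6]
width: 28.9
```

Request:
{"op": "arm_command", "data": {"steps": [[[0,0,0],[0.8,0,0],1],[[0,0,0],[0.8,0,0],1],[[0,0,0],[0,0,0],1]]}}

```text
time: 12.1
ee_pos: [487.1, -319.3, 17.6]
orientation: [0.702, -0.088, 0.701, 0.087]
ft_force: [0.1, -0.0, -2.2]
width: 28.8
```

Request:
{"op": "arm_command", "data": {"steps": [[[0,0,0],[0.4,0,0],1],[[0,0,0],[0,0,0],0.6],[[0,0,0],[0,0,0],0.3],[[0,0,0],[0,0,0],0],[[0,0,0],[0,0,0],0],[[0,0,0],[-5,0,0],0],[[0,0,0],[-20,0,0],0],[[0,0,0],[-30,0,0],0]]}}

```text
time: 12.77
ee_pos: [483.7, -316.8, 67.4]
orientation: [0.7, -0.085, 0.704, 0.089]
ft_force: [0.3, -0.3, -0.2]
width: 85.7
```

Request:
{"op": "arm_command", "data": {"steps": [[[0,0,0],[-30,0,0],0],[[0,0,0],[-35,0,0],0],[[0,0,0],[-15,0,0],0],[[0,0,0],[0,0,0],0]]}}

```text
time: 13.1
ee_pos: [486.1, -318.6, 158.0]
orientation: [0.702, -0.087, 0.701, 0.087]
ft_force: [0.3, -0.1, 0.6]
width: 85.3
```

```bash
python3 - <<'E'
from h import *
go([489.5,38,160],-16.5)
c=env.read_camera("scene")
for h in(((22,150,80),(33,255,255)),((45,120,40),(80,255,255))):
  for b in blobs("scene",c,*h): print(b[0],b[1][4],[np.round(x,1) for x in b[2]])
E
```

```text
t 13.1 p [ 486.1 -318.6  158. ] F [ 0.3 -0.1  0.6] w 85.3
[[ 0.001 -0.245  0.97 ]
 [-0.001  0.97   0.245]
 [-1.    -0.001  0.001]]
turn [30.7  0.1  0. ] shift now [ -2.2 345.   90.5] shift after turn [ -2.  342.9 -98.1]
[222.  141.1] 563 [array([219.9, 142.2]), array([18. , 47.2]), np.float64(30.6)]
[201.6 193.8] 331 [array([201.7, 193.4]), array([29.1, 11.7]), np.float64(85.6)]
[230.6 116.5] 19 [array([230.5, 116.5]), array([3., 5.]), np.float64(90.0)]
[324.1 160.8] 125 [array([324.5, 161.2]), array([10.8, 13. ]), np.float64(71.6)]
[336.8 194.2] 89 [array([336.5, 194. ]), array([14.,  7.]), np.float64(90.0)]
[202.  211.1] 20 [array([202., 211.]), array([4., 4.]), np.float64(90.0)]
[397.2 271. ] 559 [array([397.5, 271.5]), array([25., 27.]), np.float64(90.0)]
```

The wand is back at its original pixels (handle 201.6,193.8 against 201.3,193.5 before). Moving to the tab.

Request:
{"op": "arm_command", "data": {"steps": [[[6,0,0],[0,0,0],0],[[6,0,0],[0,0,0],0],[[6,0,0],[0,0,0],0],[[6,0,0],[0,0,0],0],[[5,0,0],[0,0,0],0],[[0,0,0],[0,30,-9],0],[[0,0,0],[0,33,-9],0],[[0,0,0],[0,33,-9],0]]}}

```text
time: 13.82
ee_pos: [481.7, -217.9, 144.1]
orientation: [0.694, 0.106, 0.704, -0.102]
ft_force: [-0.6, 0.7, -0.9]
width: 85.1
```

Request:
{"op": "arm_command", "data": {"steps": [[[0,0,0],[0,33,-9],0],[[0,0,0],[0,33,-9],0],[[0,0,0],[0,33,-9],0],[[0,0,0],[0,33,-9],0],[[0,0,0],[0,33,-9],0],[[0,0,0],[0,25,-9],0],[[0,0,0],[0,10,-4],0],[[0,0,0],[0,0,0],0]]}}

```text
time: 14.48
ee_pos: [473.2, 6.8, 129.3]
orientation: [0.686, 0.106, 0.713, -0.099]
ft_force: [0.7, -0.4, 0.5]
width: 85.6
```

```bash
python3 -c "
from h import *
go([489.5,38,120],-16.5)"
```

```text
t 14.48 p [473.2   6.8 129.3] F [ 0.7 -0.4  0.5] w 85.6
[[-0.037  0.288  0.957]
 [ 0.016  0.958 -0.287]
 [-0.999  0.005 -0.04 ]]
turn [-0.2 -2.3 -0.3] shift now [ 9.2 34.5  7. ] shift after turn [ 9.3 34.6  6.7]
```

Request:
{"op": "arm_command", "data": {"steps": [[[0,-2.3,0],[2,17,4],0],[[0,0,0],[2,13,3],0],[[0,0,0],[2,4,0],0],[[0,0,0],[0,0,0],0],[[0,0,0],[0,0,0],0]]}}

```text
time: 14.9
ee_pos: [487.3, 37.2, 117.0]
orientation: [0.696, 0.103, 0.703, -0.102]
ft_force: [0.3, -0.1, -0.3]
width: 85.4
```

```bash
python3 - <<'E'
from h import *
go([489.5,38,63],-16.5)
c=env.read_camera("scene");t=env.read_camera("top")
def k(im,x,y):return cv2.resize(im[y:y+90,x:x+120],(400,300),interpolation=cv2.INTER_CUBIC)[:,:,::-1]
cv2.imwrite("pics/c7.png",np.hstack([k(c,275,140),k(t,260,140)]))
E
```

```text
t 14.9 p [487.3  37.2 117. ] F [ 0.3 -0.1 -0.3] w 85.4
[[-0.009  0.287  0.958]
 [ 0.003  0.958 -0.287]
 [-1.     0.    -0.009]]
turn [-0.2 -0.5 -0. ] shift now [54.   1.4  2.3] shift after turn [54.   1.4  1.9]
```

View pics/c7.png

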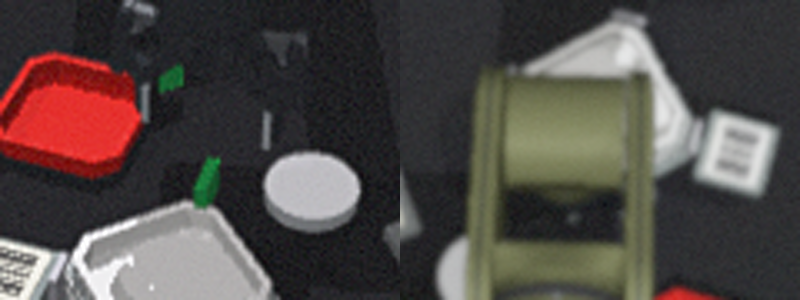

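Request:
{"op": "arm_command", "data": {"steps": [[[-0.2,-0.5,0],[18,0.7,1],0],[[0,0,0],[18,0.5,1],0],[[0,0,0],[10,0,0],0],[[0,0,0],[4,0,0],0],[[0,0,0],[0,0,0],0],[[0,0,0],[0,0,0],0]]}}

```text
time: 15.5
ee_pos: [491.8, 34.0, 67.9]
orientation: [0.701, 0.103, 0.698, -0.103]
ft_force: [0.1, -0.9, -0.1]
width: 85.6
```

```bash
python3 -c "
from h import *
go([489.5,38,63],-16.5)"
```

```text
t 15.5 p [491.8  34.   67.9] F [ 0.1 -0.9 -0.1] w 85.6
[[ 0.004  0.289  0.957]
 [-0.     0.957 -0.289]
 [-1.     0.001  0.004]]
turn [-0.3  0.2 -0. ] shift now [ 4.9  3.2 -3.3] shift after turn [ 4.9  3.2 -3.3]
```

Request:
{"op": "arm_command", "data": {"steps": [[[0,0,0],[3,2,-2],0.2],[[0,0,0],[1.5,1,-1],0.4],[[0,0,0],[0,0,0],0.6],[[0,0,0],[0,0,0],0.75],[[0,0,0],[0,0,0],0.75],[[0,0,0],[0,0,0],0.75]], "force": 40}}

```text
time: 16.0
ee_pos: [491.7, 37.9, 66.2]
orientation: [0.703, 0.104, 0.696, -0.103]
ft_force: [-0.9, -0.6, 0.4]
width: 21.3
```

```bash
python3 -c "
from h import *
go([489.5,38,63],-16.5)"
```

```text
t 16.0 p [491.7  37.9  66.2] F [-0.9 -0.6  0.4] w 21.3
[[ 0.01   0.289  0.957]
 [-0.001  0.957 -0.289]
 [-1.     0.002  0.009]]
turn [-0.3  0.5 -0.1] shift now [ 3.2 -0.6 -2.1] shift after turn [ 3.2 -0.6 -2.1]
```

Request:
{"op": "arm_command", "data": {"steps": [[[-0.2,0.5,0],[3,-0.5,-2],0.75],[[0,0,0],[1,0,0],0.8],[[0,0,0],[0,0,0],1],[[0,0,0],[0,0,0],1],[[0,0,0],[0,0,0],1]], "force": 40}}

```text
time: 16.42
ee_pos: [489.9, 38.0, 62.7]
orientation: [0.7, 0.103, 0.699, -0.101]
ft_force: [-0.7, 0.5, 0.6]
width: 9.1
```

Request:
{"op": "arm_command", "data": {"steps": [[[0,0,0],[0,0,0],1],[[0,0,0],[0,0,0],1]], "force": 100}}

```text
time: 16.58
ee_pos: [490.0, 38.0, 62.8]
orientation: [0.7, 0.103, 0.699, -0.101]
ft_force: [-0.8, -0.3, 0.4]
width: 8.2
```

```bash
python3 - <<'E'
from h import *
s,r=go([489.5,38,63],-16.5); print(s["moment"])
c=env.read_camera("scene")
for b in blobs("scene",c,(45,120,40),(80,255,255)): print(b[0],b[1][4],[np.round(x,1) for x in b[2]])
cv2.imwrite("pics/c8.png",cv2.resize(c[160:280,250:410],(800,600),interpolation=cv2.INTER_CUBIC)[:,:,::-1])
E
```

```text
t 16.58 p [490.   38.   62.8] F [-0.8 -0.3  0.4] w 8.2
[[ 0.001  0.286  0.958]
 [ 0.002  0.958 -0.286]
 [-1.     0.002  0.001]]
turn [-0.1  0.  -0.1] shift now [-0.2 -0.1 -0.5] shift after turn [-0.2 -0.1 -0.5]
[-0.09502674  0.01116579 -0.11586482]
[230.6 116.5] 19 [array([230.5, 116.5]), array([3., 5.]), np.float64(90.0)]
[320.1 159.4] 33 [array([320.2, 159.4]), array([5.4, 6.3]), np.float64(63.4)]
[335.5 194.6] 54 [array([335.3, 193.9]), array([ 4.1, 14.4]), np.float64(7.1)]
[202.  211.3] 18 [array([202. , 211.5]), array([3., 4.]), np.float64(90.0)]
[397.3 271.2] 558 [array([397.5, 271.5]), array([25., 27.]), np.float64(90.0)]
```

View pics/c8.png

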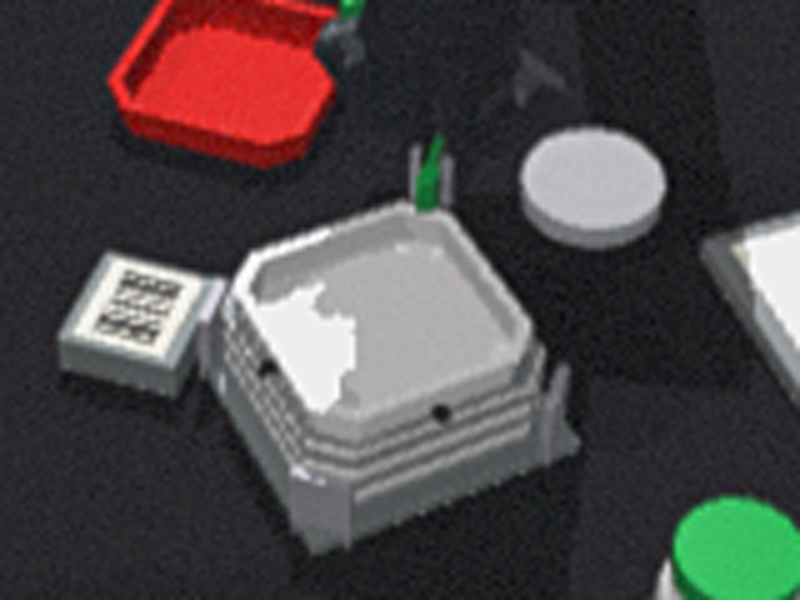

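```bash
cat >> h.py <<'E'
FC0=np.array([641.4,-7.1,32.0]); p0=np.array([31,0,158.])
def peel(d=0):
    s,r=state(); fc=s["ee_pos"]+r.apply(p0); e=fc-FC0; x=r.as_matrix()
    a=np.degrees(np.arcsin(-x[2,2])); print("tilt",a.round(2),"roll",np.degrees(np.arcsin(x[2,1])).round(2),"FC err along/lat/up",(e@[.958,-.286,0]).round(1),(e@[.286,.958,0]).round(1),e[2].round(1),"M",s["moment"].round(2))
    t=R.from_euler("y",d,degrees=True); print("next turn",d,"shift incl fix",(p0-t.apply(p0)-r.inv().apply(e)).round(1))
E
python3 -c "
from h import *
peel(5)"
```

```text
t 16.63 p [490.   38.   62.8] F [-0.6  0.   0.4] w 8.4
[[ 0.001  0.286  0.958]
 [ 0.002  0.958 -0.286]
 [-1.     0.002  0.001]]
tilt -0.04 roll 0.14 FC err along/lat/up 0.0 -0.0 -0.1 M [-0.09  0.05 -0.09]
next turn 5 shift incl fix [-13.7   0.    3.3]
```

Request:
{"op": "arm_command", "data": {"steps": [[[0,1,0],[-2.8,0,0.5],1],[[0,1.5,0],[-4.1,0,0.8],1],[[0,1,0],[-2.8,0,0.5],1],[[0,0,0],[0,0,0],1]]}}

```text
time: 16.97
ee_pos: [491.0, 37.6, 72.9]
orientation: [0.676, 0.106, 0.723, -0.098]
ft_force: [-2.9, 0.4, 5.2]
width: 8.1
```

```bash
python3 -c "
from h import *
peel(5)"
```

```text
t 16.97 p [491.   37.6  72.9] F [-2.9  0.4  5.2] w 8.1
[[-0.063  0.285  0.956]
 [ 0.021  0.958 -0.284]
 [-0.998  0.002 -0.067]]
tilt 3.83 roll 0.12 FC err along/lat/up -1.3 0.0 -0.6 M [ 0.03  0.23 -0.11]
next turn 5 shift incl fix [-14.3  -0.    4.6]
```

Request:
{"op": "arm_command", "data": {"steps": [[[0,1.5,0],[-4.5,0,1],1],[[0,2,0],[-5.5,0,1.2],1],[[0,1.5,0],[-4.3,0,1],1],[[0,0,0],[0,0,0],1]]}}

```text
time: 17.3
ee_pos: [494.0, 36.7, 88.7]
orientation: [0.64, 0.11, 0.755, -0.092]
ft_force: [-4.0, 1.0, 3.3]
width: 8.2
```

```bash
python3 -c "
from h import *
peel(6)"
```

```text
t 17.3 p [494.   36.7  88.7] F [-4.   1.   3.3] w 8.2
[[-0.157  0.285  0.946]
 [ 0.048  0.959 -0.281]
 [-0.986  0.002 -0.164]]
tilt 9.46 roll 0.1 FC err along/lat/up -3.0 0.1 0.1 M [ 0.01  0.33 -0.06]
next turn 6 shift incl fix [-16.7  -0.1   7.1]
```

Request:
{"op": "arm_command", "data": {"steps": [[[0,1.5,0],[-4.1,0,0.8],1],[[0,2,0],[-5.5,0,1.2],1],[[0,2,0],[-5.5,0,1.2],1],[[0,0.5,0],[-1.4,0,0.3],1],[[0,0,0],[0,0,0],1]]}}

```text
time: 17.72
ee_pos: [499.2, 35.2, 106.3]
orientation: [0.596, 0.115, 0.79, -0.086]
ft_force: [-3.5, -0.3, 3.0]
width: 8.1
```

```bash
python3 - <<'E'
from h import *
peel(6)
c=env.read_camera("scene")
cv2.imwrite("pics/c9.png",cv2.resize(c[140:260,250:410],(800,600),interpolation=cv2.INTER_CUBIC)[:,:,::-1])
E
```

```text
t 17.72 p [499.2  35.2 106.3] F [-3.5 -0.3  3. ] w 8.1
[[-0.263  0.284  0.922]
 [ 0.079  0.959 -0.273]
 [-0.962  0.001 -0.275]]
tilt 15.93 roll 0.06 FC err along/lat/up -4.9 0.2 1.1 M [-0.09  0.35 -0.06]
next turn 6 shift incl fix [-16.7  -0.2   9.1]
```

View pics/c9.png

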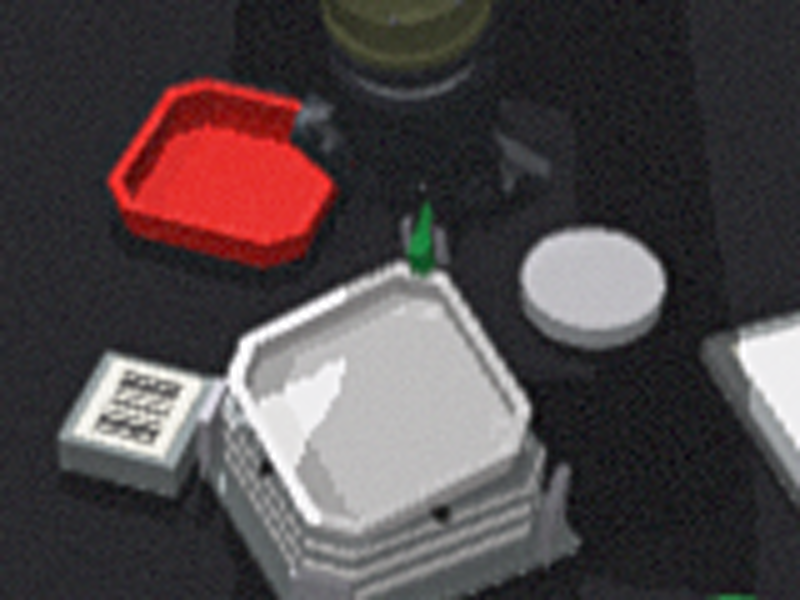

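The peel is going well. The far corner sits at its nest (crop 335,525), and the stack dots (265,468 and 440,512) have not moved once the crop offset is allowed for. Continuing the tilt.

Request:
{"op": "arm_command", "data": {"steps": [[[0,2,0],[-5.3,0,2],1],[[0,2,0],[-5.3,0,2],1],[[0,2,0],[-5.3,0,2],1],[[0,2,0],[-5.3,0,2],1],[[0,0,0],[0,0,0],1]]}}

```text
time: 18.18
ee_pos: [509.5, 32.2, 127.8]
orientation: [0.535, 0.12, 0.833, -0.077]
ft_force: [-2.1, -1.0, 2.2]
width: 8.4
```

```bash
python3 - <<'E'
from h import *
peel(5)
E
```

```text
t 18.18 p [509.5  32.2 127.8] F [-2.1 -1.   2.2] w 8.4
[[-0.399  0.282  0.872]
 [ 0.117  0.959 -0.256]
 [-0.909 -0.    -0.416]]
tilt 24.59 roll -0.02 FC err along/lat/up -6.9 0.4 1.8 M [-0.23 -0.01 -0.06]
next turn 5 shift incl fix [-14.9  -0.5  10.3]
```

```bash
sed -i 's/^FC0=.*/FC0=np.array([641.4,-7.1,50.0]); p0=np.array([13,0,158.])/' h.py; python3 -c "
from h import *
peel(4)"
```

```text
t 18.18 p [509.5  32.2 127.8] F [-2.1 -1.   2.2] w 8.4
[[-0.399  0.282  0.872]
 [ 0.117  0.959 -0.256]
 [-0.909 -0.    -0.416]]
tilt 24.59 roll -0.02 FC err along/lat/up 0.6 0.5 0.2 M [-0.23 -0.01 -0.06]
next turn 4 shift incl fix [-10.6  -0.5   0.8]
```

Request:
{"op": "arm_command", "data": {"steps": [[[0,2,0],[-5.5,0,0.4],1],[[0,2,0],[-5.5,0,0.4],1],[[0,0,0],[0,0,0],1]]}}

```text
time: 18.43
ee_pos: [514.5, 30.6, 137.8]
orientation: [0.505, 0.122, 0.851, -0.073]
ft_force: [-3.5, 0.9, 3.4]
width: 8.3
```

```bash
python3 - <<'E'
from h import *
peel(0); s=env.get_state(); r=R.from_quat(s["orientation"],scalar_first=True)
print("up in tool",r.inv().apply([0,0,1]).round(3),"back",r.inv().apply([-.958,.286,0]).round(3))
c=env.read_camera("scene")
cv2.imwrite("pics/c10.png",cv2.resize(c[140:260,250:410],(800,600),interpolation=cv2.INTER_CUBIC)[:,:,::-1])
E
```

```text
t 18.43 p [514.5  30.6 137.8] F [-3.5  0.9  3.4] w 8.3
[[-0.46   0.281  0.842]
 [ 0.134  0.96  -0.247]
 [-0.878 -0.001 -0.479]]
tilt 28.62 roll -0.04 FC err along/lat/up 0.1 0.4 0.7 M [-0.04  0.38 -0.04]
next turn 0 shift incl fix [ 0.7 -0.4  0.3]
up in tool [-0.878 -0.001 -0.479] back [ 0.479  0.005 -0.878]
```

View pics/c10.png

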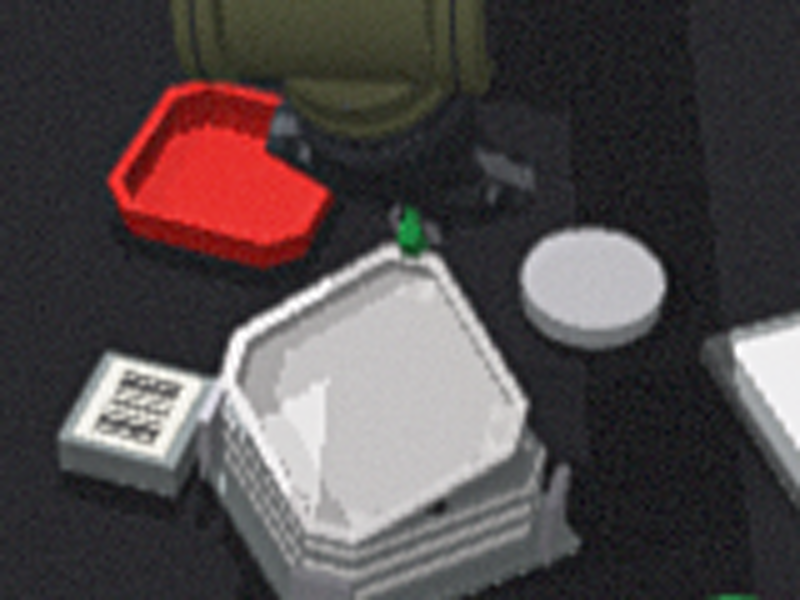

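Request:
{"op": "arm_command", "data": {"steps": [[[0,2,0],[-5.3,0,0.4],1],[[0,2,0],[-5.5,0,0.4],1],[[0,2,0],[-5.5,0,0.4],1],[[0,0,0],[0,0,0],1],[[0,0,0],[0,0,0],1]]}}

```text
time: 18.9
ee_pos: [522.4, 28.4, 150.5]
orientation: [0.462, 0.125, 0.875, -0.067]
ft_force: [-2.8, 0.4, 3.8]
width: 7.8
```

```bash
python3 - <<'E'
from h import *
peel(0); s=env.get_state(); r=R.from_quat(s["orientation"],scalar_first=True)
print("up in tool",r.inv().apply([0,0,1]).round(3),s["joint_pos"].round(2))
E
```

```text
t 18.9 p [522.4  28.4 150.5] F [-2.8  0.4  3.8] w 7.8
[[-0.542  0.28   0.792]
 [ 0.157  0.96  -0.232]
 [-0.826 -0.001 -0.564]]
tilt 34.33 roll -0.08 FC err along/lat/up -1.1 0.6 0.7 M [-0.08  0.15 -0.11]
next turn 0 shift incl fix [-0.  -0.6  1.2]
up in tool [-0.826 -0.001 -0.564] [-0.1   0.28  1.69  0.1   1.76 -1.4 ]
```

Request:
{"op": "arm_command", "data": {"steps": [[[0,0,0],[-2.5,0,-1.7],1],[[0,0,0],[-3.3,0,-2.3],1],[[0,0,0],[-3.3,0,-2.3],1],[[0,0,0],[-3.3,0,-2.3],1]]}}

```text
time: 19.23
ee_pos: [520.5, 29.0, 162.7]
orientation: [0.463, 0.125, 0.875, -0.067]
ft_force: [0.8, -0.4, -0.4]
width: 8.3
```

Request:
{"op": "arm_command", "data": {"steps": [[[0,0,0],[-8,0,-5.5],1],[[0,0,0],[-12,0,-8.5],1],[[0,0,0],[-15,0,-10.5],1],[[0,0,0],[-15,0,-10.5],1],[[0,0,0],[-10,0,-7],1],[[0,0,0],[-4,0,-3],1],[[0,0,0],[0,0,0],1]]}}

```text
time: 19.82
ee_pos: [519.3, 29.8, 250.2]
orientation: [0.465, 0.125, 0.874, -0.067]
ft_force: [-0.0, -0.8, -0.9]
width: 8.4
```

```bash
python3 - <<'E'
from h import *
peel(0)
c=env.read_camera("scene"); cv2.imwrite("pics/c11f.png",c[:,:,::-1])
a=cv2.imread("pics/scene0.png"); k=lambda im:cv2.resize(im[150:290,260:400],(400,400),interpolation=cv2.INTER_CUBIC)
cv2.imwrite("pics/c11.png",np.hstack([k(a),k(c[:,:,::-1])]))
E
```

```text
t 19.82 p [519.3  29.8 250.2] F [-0.  -0.8 -0.9] w 8.4
[[-0.536  0.28   0.797]
 [ 0.156  0.96  -0.232]
 [-0.83  -0.001 -0.558]]
tilt 33.91 roll -0.03 FC err along/lat/up -3.7 1.2 101.3 M [-0.12 -0.35  0.01]
next turn 0 shift incl fix [82.  -1.1 59.6]
```

View pics/c11.png

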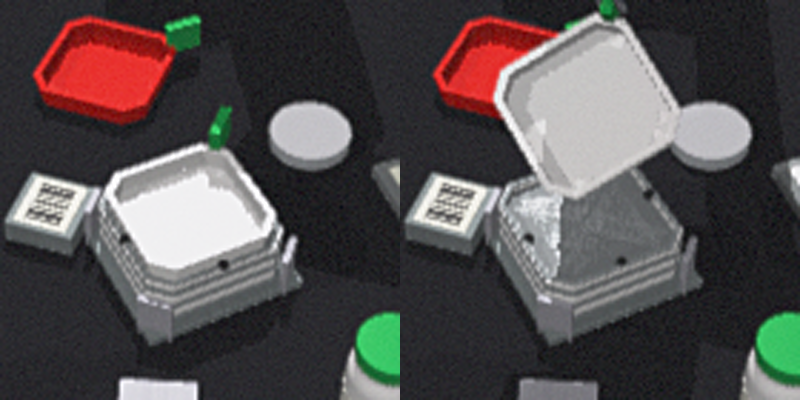

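The tray is free, and the stack dots are unchanged against the first image (125,238 and 223,262). Levelling and carrying it to the pad.

Request:
{"op": "arm_command", "data": {"steps": [[[0,-4,0],[0,0,0],1],[[0,-5,0],[0,0,0],1],[[0,-5,0],[0,0,0],1],[[0,-5,0],[0,0,0],1],[[0,-5,0],[0,0,0],1],[[0,-5,0],[0,0,0],1],[[0,-3,0],[0,0,0],1],[[0,0,0],[0,0,0],1]]}}

```text
time: 20.53
ee_pos: [516.6, 29.3, 240.1]
orientation: [0.692, 0.1, 0.708, -0.1]
ft_force: [1.2, 0.1, -1.4]
width: 8.1
```

```bash
python3 -c "
from h import *
go([431,318.5,160],-16.5)"
```

```text
t 20.53 p [516.6  29.3 240.1] F [ 1.2  0.1 -1.4] w 8.1
[[-0.023  0.281  0.96 ]
 [ 0.003  0.96  -0.281]
 [-1.    -0.003 -0.023]]
turn [ 0.2 -1.3  0.2] shift now [  82.9  253.9 -161.5] shift after turn [  80.1  253.  -164.2]
```

Request:
{"op": "arm_command", "data": {"steps": [[[0,-1,0],[0,12,-8],1],[[0,0,0],[2,25,-16],1],[[0,0,0],[5,30,-19],1],[[0,0,0],[5,30,-19],1],[[0,0,0],[5,30,-19],1],[[0,0,0],[5,30,-19],1],[[0,0,0],[5,30,-19],1],[[0,0,0],[5,25,-16],1]]}}

```text
time: 21.2
ee_pos: [443.3, 274.3, 201.3]
orientation: [0.691, 0.102, 0.708, -0.108]
ft_force: [0.2, -0.4, -1.0]
width: 8.6
```

Request:
{"op": "arm_command", "data": {"steps": [[[0,0,0],[5,15,-10],1],[[0,0,0],[5,6,-4],1],[[0,0,0],[5,0,0],1],[[0,0,0],[0,0,0],1]]}}

```text
time: 21.53
ee_pos: [431.6, 303.2, 180.1]
orientation: [0.687, 0.097, 0.712, -0.108]
ft_force: [-0.7, 0.3, -0.5]
width: 8.1
```

```bash
python3 -c "
from h import *
go([431,318.5,110],-16.5)"
```

```text
t 21.53 p [431.6 303.2 180.1] F [-0.7  0.3 -0.5] w 8.1
[[-0.037  0.286  0.957]
 [-0.01   0.958 -0.287]
 [-0.999 -0.021 -0.033]]
turn [-0.1 -1.9  1.2] shift now [69.9 15.9 -2.7] shift after turn [70.1 14.5 -5. ]
```

Request:
{"op": "arm_command", "data": {"steps": [[[0,-1.9,1.2],[5,8,-3],1],[[0,0,0],[12,5,-2],1],[[0,0,0],[15,1,0],1],[[0,0,0],[15,0,0],1],[[0,0,0],[12,0,0],1],[[0,0,0],[6,0,0],1],[[0,0,0],[0,0,0],1],[[0,0,0],[0,0,0],1]]}}

```text
time: 22.2
ee_pos: [434.3, 310.8, 108.8]
orientation: [0.698, 0.104, 0.7, -0.108]
ft_force: [-0.9, -0.5, -0.1]
width: 8.5
```

```bash
python3 -c "
from h import *
go([431,318.5,110],-16.5)"
```

```text
t 22.2 p [434.3 310.8 108.8] F [-0.9 -0.5 -0.1] w 8.5
[[-0.004  0.297  0.955]
 [-0.005  0.955 -0.297]
 [-1.    -0.006 -0.003]]
turn [-0.7 -0.2  0.3] shift now [-1.2  6.4 -5.4] shift after turn [-1.2  6.4 -5.3]
```

Request:
{"op": "arm_command", "data": {"steps": [[[-0.5,-0.2,0.3],[-0.6,4,-3],1],[[0,0,0],[-0.5,2,-2],1],[[0,0,0],[0,0,0],1],[[0,0,0],[0,0,0],1]]}}

```text
time: 22.53
ee_pos: [432.6, 319.0, 112.3]
orientation: [0.701, 0.104, 0.698, -0.102]
ft_force: [-0.0, -0.1, -0.6]
width: 8.1
```

```bash
python3 - <<'E'
from h import *
go([431,318.5,110],-16.5)
c=env.read_camera("scene");t=env.read_camera("top")
cv2.imwrite("pics/fs.png",c[:,:,::-1]);cv2.imwrite("pics/ft.png",t[:,:,::-1])
k=lambda im,x,y:cv2.resize(im[y:y+120,x:x+120],(400,400),interpolation=cv2.INTER_CUBIC)[:,:,::-1]
o=np.hstack([k(c,365,135),k(t,170,135)]).copy()
# predicted rim outline of a level tray, centred
h=np.radians(-16.5);X=np.array([np.cos(h),np.sin(h),0]);Y=np.array([-np.sin(h),np.cos(h),0])
C=np.array([515.5,293.5,97])
for n,ox,oy,dx in(("scene",365,135,0),("top",170,135,400)):
  for a,b in((70,12),(70,-12),(-70,12),(-70,-12),(12,70),(-12,70),(12,-70),(-12,-70)):
    q=(proj(n,C+a*X+b*Y+[0,0,22])-[ox,oy])*3.333
    cv2.circle(o,(int(q[0])+dx,int(q[1])),3,(0,0,255),1)
cv2.imwrite("pics/c12.png",o)
E
```

```text
t 22.53 p [432.6 319.  112.3] F [-0.  -0.1 -0.6] w 8.1
[[ 0.004  0.288  0.958]
 [ 0.001  0.958 -0.288]
 [-1.     0.002  0.003]]
turn [-0.3  0.2 -0.1] shift now [ 2.3 -1.  -1.4] shift after turn [ 2.3 -1.  -1.4]
```

```bash
python3 - <<'E'
from h import *
h=np.radians(-16.5);X=np.array([np.cos(h),np.sin(h),0]);Y=np.array([-np.sin(h),np.cos(h),0])
s,r=state(); A=r.as_matrix(); C=s["ee_pos"]+88*A[:,2]+12.8*A[:,0]; print("tray centre",C.round(1))
for n,f in(("scene","fs"),("top","ft")):
    im=cv2.imread(f"pics/{f}.png"); g=cv2.cvtColor(im,cv2.COLOR_BGR2GRAY).astype(int)
    for nm,a,b,z in(("far rim",70,0,22),("far bot",70,0,0),("+y rim",0,70,22),("-y rim",0,-70,22),("tab rim",-70,0,22)):
        print(n,nm,proj(n,C+a*X+b*Y+[0,0,z]).round(1))
    if n=="scene":
        for c in (435,438):
          print("column",c,[(i,int(g[i,c])) for i in range(165,240)])
        row=int(proj(n,C+[0,0,22])[1]); print("row",row,[(i,int(g[row,i])) for i in list(range(380,402))+list(range(455,485))])
    gb=[b for b in blobs(n,im[:,:,::-1].copy(),(45,120,40),(80,255,255),8)]; print([ (b[0],b[1][4]) for b in gb])
E
```

```text
t 22.63 p [432.6 319.  112.3] F [ 0.8 -0.1 -0.6] w 8.2
[[ 0.004  0.288  0.958]
 [ 0.001  0.958 -0.288]
 [-1.     0.002  0.003]]
tray centre [517.  293.6  99.8]
scene far rim [435.9 211.7]
scene far bot [434.3 218. ]
scene +y rim [468.5 198.7]
scene -y rim [412.  186.4]
scene tab rim [443.5 174.7]
column 435 [(165, 44), (166, 43), (167, 39), (168, 37), (169, 39), (170, 41), (171, 45), (172, 42), (173, 38), (174, 75), (175, 145), (176, 177), (177, 150), (178, 147), (179, 144), (180, 147), (181, 150), (182, 161), (183, 171), (184, 185), (185, 183), (186, 183), (187, 182), (188, 178), (189, 181), (190, 219), (191, 246), (192, 242), (193, 185), (194, 177), (195, 182), (196, 181), (197, 181), (198, 179), (199, 183), (200, 217), (201, 241), (202, 190), (203, 181), (204, 183), (205, 183), (206, 182), (207, 184), (208, 180), (209, 162), (210, 160), (211, 172), (212, 190), (213, 172), (214, 155), (215, 156), (216, 159), (217, 156), (218, 184), (219, 230), (220, 202), (221, 191), (222, 194), (223, 194), (224, 192), (225, 192), (226, 194), (227, 193), (228, 193), (229, 195), (230, 193), (231, 18
[... 1381 characters left out ...]
 191), (466, 143), (467, 75), (468, 38), (469, 38), (470, 39), (471, 48), (472, 43), (473, 41), (474, 41), (475, 49), (476, 37), (477, 41), (478, 44), (479, 40), (480, 40), (481, 36), (482, 40), (483, 30), (484, 40)]
[(array([230.5, 116.5]), np.int32(20)), (array([324. , 160.8]), np.int32(125)), (array([445.5, 167. ]), np.int32(55)), (array([202. , 211.1]), np.int32(20)), (array([397.3, 271. ]), np.int32(564))]
top far rim [230.2 166.1]
top far bot [231.8 167.7]
top +y rim [200.2 182.4]
top -y rim [246.  195.2]
top tab rim [215.8 211.8]
[(array([267.6, 104.2]), np.int32(298)), (array([424. , 184.4]), np.int32(25)), (array([323.9, 263.1]), np.int32(66)), (array([428.9, 325.4]), np.int32(42))]
```

Request:
{"op": "arm_command", "data": {"steps": [[[0,0,0],[1.5,0,-1],1],[[0,0,0],[0.5,0,0],1],[[0,0,0],[0,0,0],1],[[0,0,0],[0,0,0],1],[[0,0,0],[0,0,0],1]]}}

```text
time: 23.05
ee_pos: [431.7, 319.6, 110.8]
orientation: [0.701, 0.104, 0.698, -0.102]
ft_force: [-0.5, 0.5, -1.1]
width: 8.5
```

```bash
python3 - <<'E'
from h import *
s,r=state(); A=r.as_matrix(); print("tray centre",(s["ee_pos"]+88*A[:,2]+12.8*A[:,0]).round(1))
c=env.read_camera("scene")
for h in(((22,150,80),(33,255,255)),((45,120,40),(80,255,255))):
  for b in blobs("scene",c,*h): print(b[0],b[1][4])
d=cv2.absdiff(cv2.cvtColor(c,cv2.COLOR_RGB2GRAY),cv2.imread("pics/scene0.png",0))
for nm,(x,y,w,h) in dict(mortar=(120,240,60,50),amber=(205,250,40,60),spat=(295,278,40,75),reagent=(372,255,42,65),beaker=(455,250,42,50),dish=(350,182,36,30),stacklow=(290,240,80,28)).items(): print(nm,(d[y:y+h,x:x+w]>50).mean().round(3))
E
```

```text
t 23.05 p [431.7 319.6 110.8] F [-0.5  0.5 -1.1] w 8.5
[[ 0.005  0.288  0.958]
 [ 0.002  0.958 -0.288]
 [-1.     0.003  0.004]]
tray centre [516.1 294.3  98.4]
[219.9 142.5] 763
[201.6 193.8] 331
[230.5 116.5] 20
[324.  160.7] 124
[445.6 167.1] 54
[202.  211.3] 18
[397.3 271.1] 561
mortar 0.0
amber 0.0
spat 0.0
reagent 0.0
beaker 0.0
dish 0.0
stacklow 0.052
```

```bash
python3 -c "
from workcell import env
print(env.job_done())"
```

```text
the job is handed in; nothing more can be done
None
```

The job is done and handed in at about 23 s of the 69 s allowed, with the tray still held by its tab over the light pad.

- **Wand:** I picked the smaller wand, the one on the blue rest. I aimed it level at the label from about 8 cm and held it still for over 1.5 s (the pose changed by less than 0.2 mm). It went back flat on the rest, and the camera shows it within 0.5 px of where it started.
- **Peel:** I gripped the green tab and tilted the tray to about 34° about the opposite corner. By my estimate that corner stayed within 1–2 mm of its place. Then I lifted the tray clear. The trays below looked unmoved when compared with the first image.
- **Final pose:** I estimate the tray's underside centre at (516, 294, 98) mm and the pad's top at about (515.5, 293.5, 17) mm. That puts the tray about 81 mm above the pad and within about 1 mm of centred. The gripper is level to about 0.3°, and the tray's rim edges in the scene image match a level tray within about 1 px.
- **Other things on the bench:** the mortar, amber bottle, spatula, jar, beaker and dish showed no change in the scene camera.

**What went wrong or disagreed:**
- My first grasp at the wand closed in the air above it without moving it. The fingertips stood about 18 mm higher than the reported TCP and `env.tip_extent` implied, so I gripped by what the camera showed instead.
- The first part of the peel used a pivot computed from that wrong height. Once I allowed for the offset, the corner was within about 1 mm of its place.
- A final check on the lower-stack area showed 5% of pixels changed. I took this to be the missing tray and the lighting, but did not confirm it.
- The 12-picture limit stopped me viewing the last image, so the final checks are numerical only.

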